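# Turn the wall panels face up and caliper the row

## Robot

A 6-joint arm with a two-finger parallel gripper is mounted at the origin on the work surface; the furniture and walls round the work are solid. World frame = base frame: x ahead of the robot, y to its left, z up, the work surface at z = 0. Lengths are in m, angles in rad, forces in N, time in s.
With the tool pointing down it reaches from about 0.4 to 0.925 m from the base axis. Payload 3.4 kg.
Tool frame: the origin (TCP) lies on the centre line of the jaws, within the pads' length; the fingertips stand 8 mm ahead of it and the grasp point (between the pads) lies 11 mm behind it; z points along the fingers, y is the line along which they close (so a half turn about z gives the same grasp; the last joint's range is limited). The gripper opens to 85 mm and grips with 20 to 120 N. Pads are 22 mm wide; open, the fingers measure 114 mm over their backs; the gripper's body (76 mm by 85 mm) begins 54 mm behind the grasp point. The pads swing forward as they close: fully open they stand 13 mm farther back than shut.
Start: joints at [1.125, 0.307, 1.506, -0, 1.328, -0.073], TCP at [0.209, 0.536, 0.239] pointing down, gripper open.
Joint ranges: [-3.12, 3.12], [-1.05, 2.28], [0.14, 2.33], [-1.42, 4.57], [0.1, 2.73], [-2.68, 2.68]. Speed limits (rad/s): [2.57, 2.57, 3.14, 3.14, 3.14, 3.14].

## Interface

Orientations are given as a unit quaternion [w, x, y, z].
In Python, from cell import sensors, get_image, job_done gives the robot as it stands.
- The arm moves only by the tool send_rows, never from a script. Its argument "increments" is a list of rows, each an object with "dp": the shift along the world's x, y, z in units of 60 mm (1.0 is 60 mm), a list of three; "yaw": the turn about the world's z in units of 6 degrees (1.0 is 6 degrees). A call has 1 to 12 rows; each row shifts and turns the commanded pose from where the row before left it; what a row does not reach is not made up. A row lasts 1/8 s, in which the tool goes at most 62.5 mm and 10.7 degrees, less where a joint would pass 70% of its speed; a pose out of reach is approached as far as the arm can. A call is refused whole if a number of a shift passes 1 or a number of a turn 1, either way. A call with a gripper value outside its range is refused whole. "hand" is the finger opening in mm, from 0 to 85.4, set as the call begins (left out, the last holds). The fingers move at their own pace and stop on an object; the grip force is fixed at half the most. Time passes only in rows, so rows that do not move let the fingers close. It gives the time, the measured TCP pose, the force, the opening and the grip force at its end, in the units of the state.
- sensors.sense(): the state, without advancing time (a new reading comes with each control period).
- get_image(name): name is "side" or "top"; returns a dict with "img" (384x512x3 uint8, red, green, blue), "intrinsics" (3x3 intrinsics, pixels), "R" (3x3) and "t" (3): a world point X has camera coordinates R X + t. Camera axes: x right, y down, z forward; pixel columns grow to the right and rows downward; lengths in m; the calibration is good to about 2 mm. A picture is of the moment at which its call begins. There is no depth.
- job_done(): hands the job in; it is judged then, once.
The state is a dict: "time": time; "joints": joint angles; "qvel": joint speeds; "effort": joint torques, N m; "position": TCP position; "orientation": TCP orientation; "force": force on the tool from outside, world axes, zero at the start; "moment": the same for the moment, N m; "opening": finger opening in m; "gripper_force": force on a finger pad.
Only numpy, scipy, OpenCV 4.12 (cv2) and the standard library are available. Lean on these libraries where they do the work, as an engineer would, in place of code of your own. Each camera call takes 0.05 s, during which the arm holds its last target. There are 200 camera calls.

## Task

Two or three wall panels for the architectural model lie about the table, some or all with their window frames underneath. Slide the row caliper open and lay them all window frames up on its bed, lengthwise one after another, turning over those that are face down (the vee cradle is there to help); once all lie there, slide the caliper's jaw shut until it presses firmly on the row and the panels sit edge to edge between the jaws, and leave it shut. Leave the other things on the table where they are.

Things in the scene. Friction and masses are not known exactly. Their poses are not given: they have to be found in the camera images.
- panel_a_center (a point): White plastic model wall panel, loose, 46 (own x) x 70 (own y) x 11 mm, 50 g: an 8 mm plate with two raised window frames, 3 mm high, on one face; the other face is plain. Point: its centre, half-way through the 11 mm. Its z axis points out of the framed face (z up = frames up, z down = face down). All panels alike; two or three are present (None at the start = absent), lying flat at any yaw.
- panel_b_center (a point): White plastic model wall panel, loose, 46 (own x) x 70 (own y) x 11 mm, 50 g: an 8 mm plate with two raised window frames, 3 mm high, on one face; the other face is plain. Point: its centre, half-way through the 11 mm. Its z axis points out of the framed face (z up = frames up, z down = face down). All panels alike; two or three are present (None at the start = absent), lying flat at any yaw.
- panel_c_center (a point): White plastic model wall panel, loose, 46 (own x) x 70 (own y) x 11 mm, 50 g: an 8 mm plate with two raised window frames, 3 mm high, on one face; the other face is plain. Point: its centre, half-way through the 11 mm. Its z axis points out of the framed face (z up = frames up, z down = face down). All panels alike; two or three are present (None at the start = absent), lying flat at any yaw.
- panel_d_center (a point): White plastic model wall panel, loose, 46 (own x) x 70 (own y) x 11 mm, 50 g: an 8 mm plate with two raised window frames, 3 mm high, on one face; the other face is plain. Point: its centre, half-way through the 11 mm. Its z axis points out of the framed face (z up = frames up, z down = face down). All panels alike; two or three are present (None at the start = absent), lying flat at any yaw.
- caliper: Row caliper, fixed: a raised bed 30 mm wide (own x), 310 mm long (own y), its top 10 mm above the table; panels laid with their 70 mm along it overhang 8 mm each side, so fingers pass beside it. Origin under the bed middle, at table height. Fixed jaw at the -y end (40 mm wide, 36 mm above the bed), sliding jaw on its +y side, part shut at the start. Feet at both ends reach 30 mm sideways, 6 mm high.
- fixed_jaw_face (a point): Foot of the fixed jaw's measuring face, on the bed's top and centre line; axes as the caliper's, so the row is built from here towards +y: panel centres end 35, 105 and 175 mm from it.
- sliding_jaw_face (a point): Foot of the sliding jaw's measuring face, on the bed's top and centre line; axes as the caliper's. The jaw body lies on its +y side and is a steel block 34 mm (own x) x 16 mm (own y), rising from the bed's top to 60 mm above it (70 mm above the table).
- sliding_jaw_grip (a point): Centre of the part of the sliding jaw to take hold of, 45 mm above the bed's top, 8 mm behind its measuring face; 16 mm thick along the caliper's y, 34 mm wide along its x; it can be pinched across the 16 mm from above.
- caliper_jaw (a joint): How far the sliding jaw is slid shut, m: 0 = wide open (238 mm between the jaw faces), growing as it moves towards the fixed jaw, up to 0.225; the gap is 0.238 minus this. Stays where it is left; about 2.5 N of friction. Shut on two panels it reads about 0.098, on three about 0.028.
- vee: Plywood vee cradle, fixed, for turning panels over: two rests at 45 degrees rise to its +y and -y side from a trough along its own x. Each rest is 44 mm long up its slope (top 45 mm above the table) and 24 mm wide (60 mm in its lowest 15 mm), so fingers pass beside it. Base 60 x 100 x 8 mm. Origin under its middle, at table height. A panel leaned on one rest stands 26 mm over it; swing its top edge up and over in an arc to tip it onto the other rest.
- vee_bottom (a point): The bottom of the trough, where the two rests' surfaces meet, 14 mm above the table at the cradle's middle; axes as the cradle's.
- paint_pot_2: Small paint pot, 35 mm across, 38 mm high, a bystander; origin at the centre of its underside.
- blue_tape_roll: Small dark roll of tape lying flat, 59 mm across, 19 mm high, a bystander; origin at the centre of its underside.
- paint_pot_0: Small paint pot, 35 mm across, 38 mm high, a bystander; origin at the centre of its underside.
- paint_pot_1: Small paint pot, 35 mm across, 38 mm high, a bystander; origin at the centre of its underside.
- wax_pot: Small wax pot with a black lid, 35 mm across, 38 mm high, a bystander; origin at the centre of its underside.
- pva_bottle: Glue bottle, 44 mm across, 140 mm high, a bystander; origin at the centre of its underside.
- sanding_block: Sanding block, 36 x 66 x 23 mm, a bystander; origin at the centre of its underside.
Not all that is in view belongs to the job. Leave any green look-alike of the part that bears panel_b_center alone. What is shaped like the part that bears panel_d_center but blue is not meant.

How it is judged:
By the outcome, as a careful person would: the job done as asked, in the order asked, and still so for the second after the job is handed in, with the robot touching nothing.
Of panel_a, panel_b, panel_c, panel_d only 2 to 3 are there at a start; the rules pass over those that are not, and their reading is None.
At some moment in a run one of panel_a, panel_b, panel_c, panel_d may be knocked a few centimetres aside while the robot is not near it.
Once in a run the grip may slacken for a moment while it holds something.
It also fails if it takes over 210 s, if anything falls off the work surface, if the arm or the gripper's body presses on something with over 40 N, if the wrist force passes 120 N, or if a joint passes its speed limit or range.

## Working session

There is one attempt and no reset: what is moved stays moved. The work goes in short steps, Python scripts to look and compute and a tool call to move; the robot and the scene stay as the last step left them, time stands still between calls to the robot, and variables do not carry over. Pictures are saved under pics/ and viewed, at most 14 in all, crops included, and the job is handed in when it is done.

Besides the shell and the picture viewer there is one more tool, called after "Call:" as name(argument=value, ...) on one line, values as JSON. send_rows: Moves the arm, as the interface text tells. Its arguments: {"type":"object","properties":{"increments":{"type":"array","items":{"type":"object","properties":{"dp":{"type":"array","items":{"type":"number"}},"yaw":{"type":"number"}}}},"hand":{"type":"number"}},"required":["increments"]}

```bash
ls; mkdir -p pics
python3 - <<'E'
from cell import sensors,get_image
import cv2,numpy as np
s=sensors.sense();print(s['time'],s['position'],s['orientation'],s['opening'])
for n in("top","side"):
    d=get_image(n);cv2.imwrite(f'pics/{n}0.png',d['img'][:,:,::-1]);print(n,d['intrinsics'],d['R'],d['t'])
E
```

```text
pics
0.0 [0.20914415 0.53488723 0.23838887] [-2.67291477e-04  1.85324179e-01  9.82676916e-01 -9.77349976e-04] 0.08554276235420057
top [[472.86553421   0.         258.3377606 ]
 [  0.         472.86553421 186.33975592]
 [  0.           0.           1.        ]] [[-0.02333651 -0.99971588  0.00485536]
 [-0.99192116  0.02254826 -0.12483586]
 [ 0.12469091 -0.00772937 -0.99216553]] [0.09657437 0.41034761 1.62495909]
side [[361.22777045   0.         260.07258842]
 [  0.         361.22777045 196.82668653]
 [  0.           0.           1.        ]] [[ 0.99897932 -0.04213682  0.01627264]
 [-0.01765793 -0.69588909 -0.71793215]
 [ 0.04157533  0.71691203 -0.69592286]] [-0.42372156  0.10273819  0.97429846]
```

View pics/top0.png

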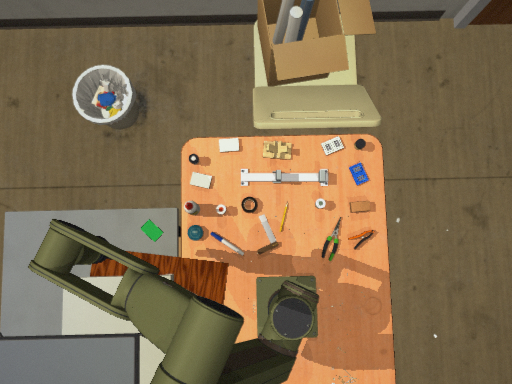

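View pics/side0.png

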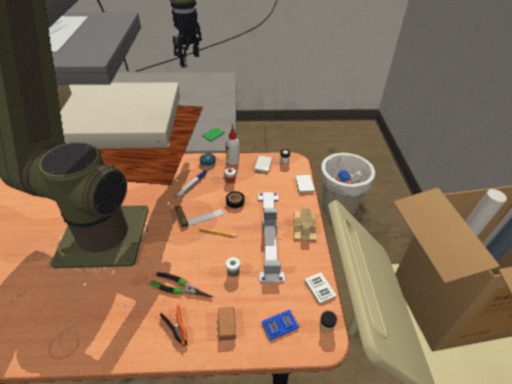

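```bash
cat > h.py <<'E'
import cv2,numpy as np
from cell import sensors,get_image
def ray(d,uv,z):
    K,R,t=d['intrinsics'],d['R'],d['t'];c=-R.T@t
    v=R.T@np.linalg.solve(K,[uv[0],uv[1],1.]);return c+v*(z-c[2])/v[2]
def proj(d,X):
    p=d['intrinsics']@(d['R']@np.array(X)+d['t']);return p[:2]/p[2]
def whites(d,z,lo=150,box=None,amin=60,amax=600):
    im=d['img'];m=((im.min(2)>lo)&(im.max(2).astype(int)-im.min(2)<45)).astype(np.uint8)
    m=cv2.morphologyEx(m,cv2.MORPH_CLOSE,np.ones((3,3)))
    out=[]
    for c in cv2.findContours(m,cv2.RETR_EXTERNAL,cv2.CHAIN_APPROX_NONE)[0]:
        a=cv2.contourArea(c)
        if not amin<a<amax: continue
        p=np.array([ray(d,q,z)[:2] for q in c[:,0].astype(float)])
        (x,y),(w,h),an=cv2.minAreaRect((p*1000).astype(np.float32))
        if w>h: an+=90   # direction of short side =an ; long = an+90
        out.append((c[:,0].mean(0).round(1),round(x),round(y),round(min(w,h)),round(max(w,h)),round((an+90)%180,1)))
    return out  # uv, x,y mm, short, long, long axis angle deg
def crop(d,u0,v0,u1,v1,s,name):
    cv2.imwrite('pics/'+name,cv2.resize(d['img'][v0:v1,u0:u1,::-1],None,fx=s,fy=s,interpolation=cv2.INTER_CUBIC))
E
python3 - <<'E'
from h import *
for n in("top","side"):
    d=get_image(n)
    for o in whites(d,.010):print(n,*o)
    if n=='top': crop(d,180,130,385,255,3.9,'c1.png')
    else: crop(d,160,140,345,345,2.9,'c2.png')
E
```

```text
top [103.1 282.1] 83 634 61 140 88.6
top [267. 228.] 267 60 20 101 22.8
top [200.6 179.8] 442 291 45 68 75.6
top [228.6 144.5] 567 189 45 69 93.2
top [332.  145.3] 556 -179 44 69 112.1
top [295.6  11.8] 1063 -67 43 44 88.2
side [320.  287.1] 559 -184 46 70 112.1
side [232.5 263. ] 351 -109 34 34 156.4
side [270.7 247.4] 452 -55 35 123 87.0
side [205.3 216.7] 273 50 19 98 23.7
side [268.7 201. ] 450 107 57 79 85.7
side [496.3 195.2] 1147 116 49 54 99.5
side [304.3 182.8] 570 187 46 71 93.0
side [263.  162.9] 446 287 45 71 74.7
```

View pics/c1.png

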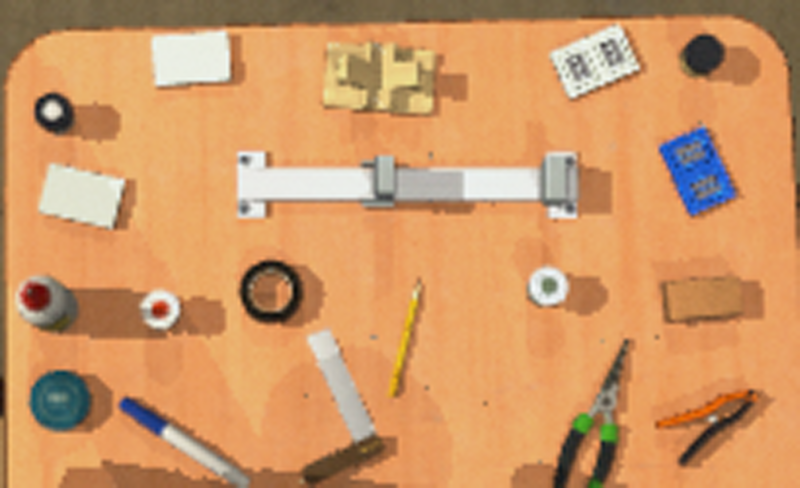

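View pics/c2.png

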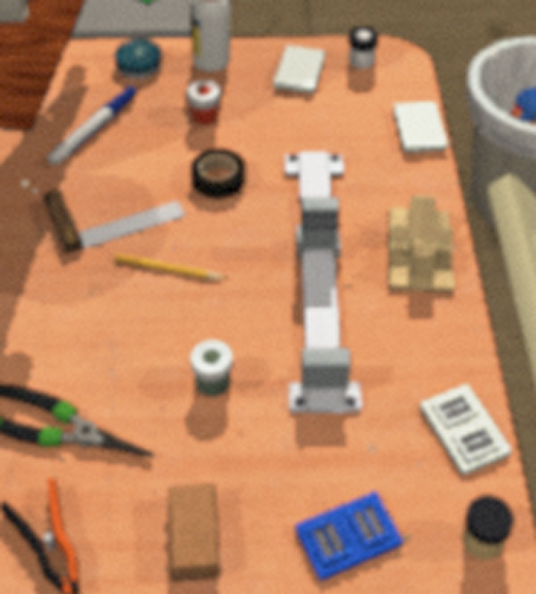

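Run:
```python
from h import *
d=get_image('top');s=get_image('side')
C=lambda x,y:(180+x/3.9-.4,130+y/3.9-.4)
S=lambda x,y:(160+x/2.9-.4,140+y/2.9-.4)
def P(n,dd,uv,z):print(n,(ray(dd,uv,z)*1000).round(0))
P('bed left edge mid T',d,C(238,184),.010)
P('bed +y end S',s,S(315,152),.010)
P('bed left nearest T',d,C(300,168),.010);P('bed lower T',d,C(300,201),.010)
P('bed r up T',d,C(520,168),.010);P('bed r lower T',d,C(520,201),.010)
P('fixed face top T',d,C(544,178),.046);P('fixed back top T',d,C(577,178),.046)
P('fixed face-top S',s,S(327,350),.046);P('fixed back top S',s,S(327,380),.046)
P('slide face top T',d,C(395,173),.070);P('slide back top T',d,C(376,173),.070)
P('slide top S far',s,S(320,199),.070);P('slide top S near',s,S(320,214),.070)
for n,x,y in(('TL',325,42),('TR',437,48),('BL',323,106),('BR',434,116)):P('vee T '+n,d,C(x,y),.008)
for n,x,y in(('TL',388,207),('TR',449,207),('BL',388,292),('BR',454,291)):P('vee S '+n,s,S(x,y),.010)
```

```text
bed left edge mid T [450. 149.  10.]
bed +y end S [455. 147.  10.]
bed left nearest T [463.  92.  10.]
bed lower T [433.  93.  10.]
bed r up T [ 459. -107.   10.]
bed r lower T [ 429. -106.   10.]
fixed face top T [ 444. -124.   46.]
fixed back top T [ 443. -153.   46.]
fixed face-top S [ 447. -130.   46.]
fixed back top S [ 445. -160.   46.]
slide face top T [448.  10.  70.]
slide back top T [448.  26.  70.]
slide top S far [450.  21.  70.]
slide top S near [449.   2.  70.]
vee T TL [580.  67.   8.]
vee T TR [572. -36.   8.]
vee T BL [520.  70.   8.]
vee T BR [509. -31.   8.]
vee S TL [522.  66.  10.]
vee S TR [583.  64.  10.]
vee S BL [511. -41.  10.]
vee S BR [572. -42.  10.]
```

Call:
send_rows(increments=[{"dp": [1,-1,0],"yaw": -1},{"dp": [1,-1,0],"yaw": -1},{"dp": [1,-1,0],"yaw": -1},{"dp": [1,-1,0],"yaw": -1},{"dp": [0,-1,0],"yaw": -1},{"dp": [0,-1,0],"yaw": -1},{"dp": [0,-1,0],"yaw": -1},{"dp": [0,0,0],"yaw": -1},{"dp": [0,0,0],"yaw": -1},{"dp": [0,0,0],"yaw": -1},{"dp": [0,0,0],"yaw": -1},{"dp": [0,0,0],"yaw": 0}], hand=85)

```text
time: 1.8
position: [0.3862, 0.1786, 0.2394]
orientation: [0.0, 0.69, 0.724, 0.0]
force: [-1.2, 0.0, 0.6]
opening: 0.0849
gripper_force: 0.0
```

Call:
send_rows(increments=[{"dp": [0.5,-0.85,0]},{"dp": [0.5,-0.85,0]},{"dp": [0,-0.85,0]},{"dp": [0,-0.85,0],"yaw": -0.7},{"dp": [0,0,-0.8]},{"dp": [0,0,-0.8]},{"dp": [0,0,-0.8]},{"dp": [0,0,-0.7]},{"dp": [0,0,0]}], hand=0)

```text
validation failed for argument at $.in...
```

Call:
send_rows(increments=[{"dp": [0,0.4,0]},{"dp": [0,0.4,0]},{"dp": [0,0.4,0]},{"dp": [0,0.4,0]},{"dp": [0,0.2,0]},{"dp": [0,0,0]}])

```text
validation failed for argument at $.in...
```

Call:
send_rows(increments=[{"dp": [0.5,-0.85,0],"yaw": 0},{"dp": [0.5,-0.85,0],"yaw": 0},{"dp": [0,-0.85,0],"yaw": 0},{"dp": [0,-0.85,0],"yaw": -0.7},{"dp": [0,0,-0.8],"yaw": 0},{"dp": [0,0,-0.8],"yaw": 0},{"dp": [0,0,-0.8],"yaw": 0},{"dp": [0,0,-0.7],"yaw": 0},{"dp": [0,0,0],"yaw": 0}], hand=0)

```text
time: 2.92
position: [0.4436, -0.0249, 0.051]
orientation: [-0.003, 0.716, 0.698, -0.002]
force: [0.3, -1.0, 0.5]
opening: -0.0001
gripper_force: 0.0
```

Call:
send_rows(increments=[{"dp": [0,0.4,0],"yaw": 0},{"dp": [0,0.4,0],"yaw": 0},{"dp": [0,0.4,0],"yaw": 0},{"dp": [0,0.4,0],"yaw": 0},{"dp": [0,0.2,0],"yaw": 0},{"dp": [0,0,0],"yaw": 0}])

```text
time: 3.68
position: [0.447, 0.0835, 0.0545]
orientation: [0.0, 0.716, 0.698, 0.001]
force: [-0.4, 0.3, 0.6]
opening: -0.0
gripper_force: 0.0
```

Call:
send_rows(increments=[{"dp": [0,0.2,0],"yaw": 0},{"dp": [0,0.15,0],"yaw": 0},{"dp": [0,0.1,0],"yaw": 0},{"dp": [0,0,0],"yaw": 0}])

```text
time: 4.18
position: [0.4465, 0.1017, 0.0538]
orientation: [0.005, 0.714, 0.7, -0.005]
force: [3.2, -41.0, 9.1]
opening: 0.0001
gripper_force: 20.4
```

Run:
```python
from h import *
d=get_image('side');crop(d,160,140,345,345,2.9,'c3.png')
```

```text
(no output)
```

View pics/c3.png

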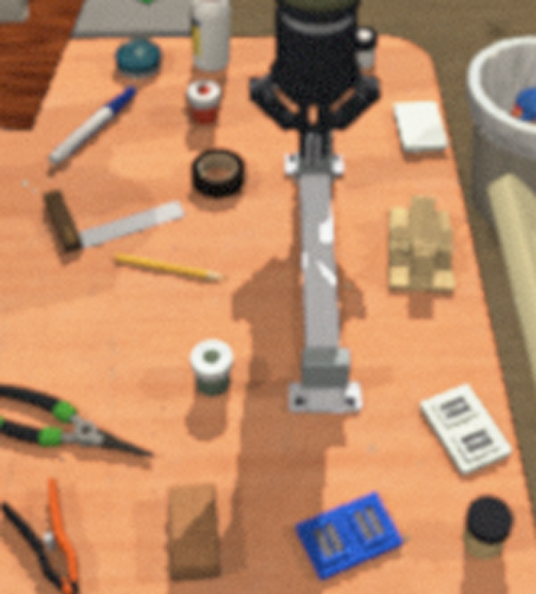

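Call:
send_rows(increments=[{"dp": [0,-0.4,0],"yaw": 0},{"dp": [0,0,1],"yaw": 0},{"dp": [0,0,1],"yaw": 0},{"dp": [0.4,-0.8,0],"yaw": 1},{"dp": [0.4,-0.8,0],"yaw": 1},{"dp": [0.4,-0.8,0],"yaw": 1},{"dp": [0.4,-0.8,0],"yaw": 0.9},{"dp": [0.2,-0.8,0],"yaw": 0},{"dp": [0,0,0],"yaw": 0},{"dp": [0,0,0],"yaw": 0}], hand=85)

```text
time: 5.48
position: [0.5533, -0.1535, 0.1726]
orientation: [-0.001, 0.561, 0.828, 0.0]
force: [-1.0, 0.7, 0.3]
opening: 0.0856
gripper_force: 0.0
```

Run:
```python
from h import *
for n in("top","side"):
    d=get_image(n)
    for o in whites(d,.010):
        if abs(o[3]-46)<5 and abs(o[4]-70)<6: print(n,*o)
```

```text
top [200.5 179.7] 442 291 45 68 75.5
top [228.6 144.5] 567 189 45 69 93.2
side [320.  287.3] 559 -184 48 71 111.9
side [304.5 183.2] 570 186 46 74 93.2
side [262.9 163.2] 446 288 47 74 76.3
```

Call:
send_rows(increments=[{"dp": [0.06,-0.47,-0.6],"yaw": 0},{"dp": [0,0,-0.9],"yaw": 0},{"dp": [0,0,-0.6],"yaw": 0},{"dp": [0,0,-0.4],"yaw": 0},{"dp": [0,0,-0.2],"yaw": 0},{"dp": [0,0,0],"yaw": 0},{"dp": [0,0,0],"yaw": 0}])

```text
time: 6.45
position: [0.5587, -0.1824, 0.0124]
orientation: [0.001, 0.56, 0.828, 0.0]
force: [1.0, -0.8, -0.4]
opening: 0.0851
gripper_force: 0.0
```

Call:
send_rows(increments=[{"dp": [0,0,0],"yaw": 0},{"dp": [0,0,0],"yaw": 0},{"dp": [0,0,0],"yaw": 0},{"dp": [0,0,0],"yaw": 0},{"dp": [0,0,0],"yaw": 0},{"dp": [0,0,0],"yaw": 0}], hand=30)

```text
time: 7.2
position: [0.5583, -0.1827, 0.0127]
orientation: [0.001, 0.56, 0.828, 0.0]
force: [-1.3, 0.7, 7.4]
opening: 0.0416
gripper_force: 59.6
```

Call:
send_rows(increments=[{"dp": [0,0,0],"yaw": 0},{"dp": [0,0,0],"yaw": 0},{"dp": [0,0,0],"yaw": 0},{"dp": [0,0,-0.12],"yaw": 0},{"dp": [0,0,0],"yaw": 0}], hand=70)

```text
time: 7.82
position: [0.5571, -0.1822, 0.0032]
orientation: [-0.001, 0.56, 0.828, -0.0]
force: [-0.3, -1.3, -0.1]
opening: 0.07
gripper_force: 0.0
```

Call:
send_rows(increments=[{"dp": [0,0,0],"yaw": 0},{"dp": [0,0,0],"yaw": 0},{"dp": [0,0,0],"yaw": 0},{"dp": [0,0,0],"yaw": 0},{"dp": [0,0,0],"yaw": 0}], hand=30)

```text
time: 8.45
position: [0.5591, -0.1829, 0.0061]
orientation: [0.002, 0.56, 0.828, 0.0]
force: [-1.2, 1.6, 12.5]
opening: 0.044
gripper_force: 66.5
```

Call:
send_rows(increments=[{"dp": [0,0,0.8],"yaw": 0},{"dp": [0,0,0.8],"yaw": 0},{"dp": [-0.45,0.4,0],"yaw": -1},{"dp": [-0.45,0.4,0],"yaw": -1},{"dp": [-0.45,0.4,0],"yaw": -1},{"dp": [-0.45,0.36,0],"yaw": -0.9},{"dp": [0,0,0],"yaw": 0},{"dp": [0,0,0],"yaw": 0}])

```text
time: 9.45
position: [0.4509, -0.0892, 0.1005]
orientation: [0.001, 0.716, 0.698, 0.0]
force: [1.1, -0.4, -0.3]
opening: 0.0441
gripper_force: 62.2
```

Run:
```python
from h import *
p=sensors.sense();z=p['position'][2];print(p['position'],p['opening'])
for n in("top","side"):
    d=get_image(n);print(n,proj(d,[*p['position'][:2],z]))
    for o in whites(d,z+.004):print(n,*o)
crop(d,160,140,345,345,2.9,'c4.png')
```

```text
[ 0.4509041  -0.08923438  0.10050213] 0.04410330003889654
top [310.8644905  170.95610522]
top [204.4 188.6] 399 267 43 64 75.6
top [265.6 176.6] 433 51 54 187 88.7
top [228.6 144.5] 546 184 42 65 93.2
top [293.   15.7] 1000 -43 43 79 132.5
side [273.57676487 232.44772048]
side [271.6 276.7] 439 -214 22 51 178.2
side [232.6 263.2] 355 -177 28 32 90.0
side [273.3 239.3] 452 -109 44 126 87.0
side [205.  216.9] 286 -38 17 87 23.2
side [491.8 204.2] 1013 -9 47 143 37.8
side [304.6 183.2] 546 81 42 64 94.4
side [253.1 165.8] 411 159 40 64 75.8
side [230.3 147.4] 350 240 45 124 102.2
side [204.9 126.3] 259 364 40 75 49.8
```

View pics/c4.png

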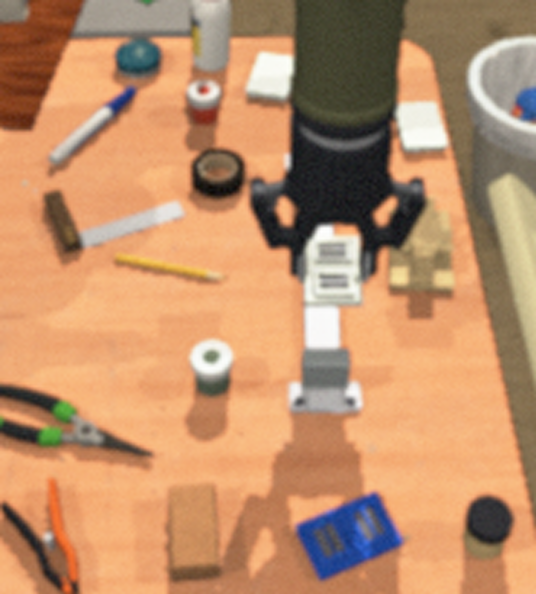

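Call:
send_rows(increments=[{"dp": [-0.07,0,-0.6],"yaw": 0},{"dp": [0,0,-0.5],"yaw": 0},{"dp": [0,0,-0.2],"yaw": 0},{"dp": [0,0,-0.08],"yaw": 0},{"dp": [0,0,0],"yaw": 0},{"dp": [0,0,0],"yaw": 0}])

```text
time: 10.3
position: [0.4465, -0.0891, 0.018]
orientation: [0.001, 0.717, 0.697, 0.0]
force: [0.1, 0.1, -1.4]
opening: 0.0438
gripper_force: 62.2
```

Call:
send_rows(increments=[{"dp": [0,0,-0.03],"yaw": 0},{"dp": [0,0,0],"yaw": 0}])

```text
time: 10.55
position: [0.4463, -0.089, 0.0161]
orientation: [0.001, 0.717, 0.697, 0.0]
force: [-0.6, -0.2, 2.8]
opening: 0.0441
gripper_force: 62.6
```

Call:
send_rows(increments=[{"dp": [0,0,0],"yaw": 0},{"dp": [0,0,0],"yaw": 0},{"dp": [0,0,0],"yaw": 0},{"dp": [0,0,0],"yaw": 0},{"dp": [0,0,1],"yaw": 0},{"dp": [0,0,1],"yaw": 0},{"dp": [0.5,0.92,0],"yaw": 0.4},{"dp": [0.5,0.92,0],"yaw": 0.4},{"dp": [0.5,0.92,0],"yaw": 0},{"dp": [0.5,0.92,0],"yaw": 0},{"dp": [0.03,0.92,0],"yaw": 0},{"dp": [0,0,0],"yaw": 0}], hand=70)

```text
time: 12.05
position: [0.5669, 0.19, 0.135]
orientation: [-0.0, 0.685, 0.729, 0.0]
force: [-0.2, -0.1, -0.0]
opening: 0.0702
gripper_force: 0.0
```

Run:
```python
from h import *
p=sensors.sense();print(p['position'],p['orientation'])
for n in("top","side"):
    d=get_image(n)
    for o in whites(d,.010):
        if abs(o[3]-46)<8 : print(n,*o)
```

```text
[0.56687302 0.1899835  0.13503035] [-4.08822063e-04  6.85038953e-01  7.28506200e-01  4.26001759e-04]
top [203.9 188.7] 411 278 44 68 76.1
top [292.8  16.1] 1046 -51 45 88 134.9
side [496.3 195.3] 1147 115 53 53 131.7
side [304.4 183. ] 570 187 47 72 93.0
side [253.4 165.6] 415 275 45 71 75.7
```

Call:
send_rows(increments=[{"dp": [0.02,-0.03,-0.9],"yaw": 0},{"dp": [0,0,-0.7],"yaw": 0},{"dp": [0,0,-0.4],"yaw": 0},{"dp": [0,0,-0.13],"yaw": 0},{"dp": [0,0,0],"yaw": 0},{"dp": [0,0,0],"yaw": 0}])

```text
time: 12.9
position: [0.5691, 0.1839, 0.009]
orientation: [0.001, 0.687, 0.727, 0.001]
force: [-0.4, -0.7, -0.7]
opening: 0.07
gripper_force: 0.0
```

Call:
send_rows(increments=[{"dp": [0,0,0],"yaw": 0},{"dp": [0,0,0],"yaw": 0},{"dp": [0,0,0],"yaw": 0},{"dp": [0,0,0],"yaw": 0},{"dp": [0,0,0],"yaw": 0}], hand=30)

```text
time: 13.52
position: [0.569, 0.1844, 0.0093]
orientation: [0.001, 0.687, 0.727, 0.001]
force: [-1.1, -0.9, 6.1]
opening: 0.0441
gripper_force: 61.5
```

Call:
send_rows(increments=[{"dp": [0,0,0.95],"yaw": 0},{"dp": [0,0,0.9],"yaw": 0},{"dp": [-0.1,-0.65,0],"yaw": -0.75},{"dp": [-0.1,-0.65,0],"yaw": -0.7},{"dp": [-0.1,-0.63,0],"yaw": 0},{"dp": [0,0,0],"yaw": 0},{"dp": [0,0,-0.5],"yaw": 0},{"dp": [0,0,-0.4],"yaw": 0},{"dp": [0,0,0],"yaw": 0},{"dp": [0,0,0],"yaw": 0}])

```text
time: 14.78
position: [0.5507, 0.0691, 0.0654]
orientation: [0.0, 0.74, 0.673, 0.001]
force: [0.2, -0.4, -0.3]
opening: 0.0436
gripper_force: 61.5
```

Call:
send_rows(increments=[{"dp": [0,0,-0.15],"yaw": 0},{"dp": [0,0,-0.1],"yaw": 0},{"dp": [0,0,0],"yaw": 0}])

```text
time: 15.15
position: [0.5513, 0.0694, 0.0517]
orientation: [0.001, 0.74, 0.672, 0.002]
force: [-2.6, 2.7, 12.4]
opening: 0.0446
gripper_force: 64.3
```

Call:
send_rows(increments=[{"dp": [0,0,-0.08],"yaw": 0},{"dp": [0,0,-0.08],"yaw": 0},{"dp": [0,0,0],"yaw": 0}])

```text
time: 15.52
position: [0.5516, 0.071, 0.0434]
orientation: [0.0, 0.74, 0.672, 0.003]
force: [-3.6, 8.3, 21.8]
opening: 0.0441
gripper_force: 72.0
```

Call:
send_rows(increments=[{"dp": [0,0,-0.06],"yaw": 0},{"dp": [0,0,-0.05],"yaw": 0},{"dp": [0,0,0],"yaw": 0}])

```text
time: 15.9
position: [0.5517, 0.0712, 0.0371]
orientation: [0.0, 0.74, 0.672, 0.003]
force: [-3.9, 9.3, 23.8]
opening: 0.0443
gripper_force: 78.7
```

Run:
```python
from h import *
d=get_image('side');a=d['img'][150:270,240:350,::-1]
t=get_image('top');b=t['img'][115:235,220:330,::-1]
cv2.imwrite('pics/c5.png',cv2.resize(np.hstack([a,b]),None,fx=3.6,fy=3.6,interpolation=cv2.INTER_CUBIC))
```

```text
(no output)
```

View pics/c5.png

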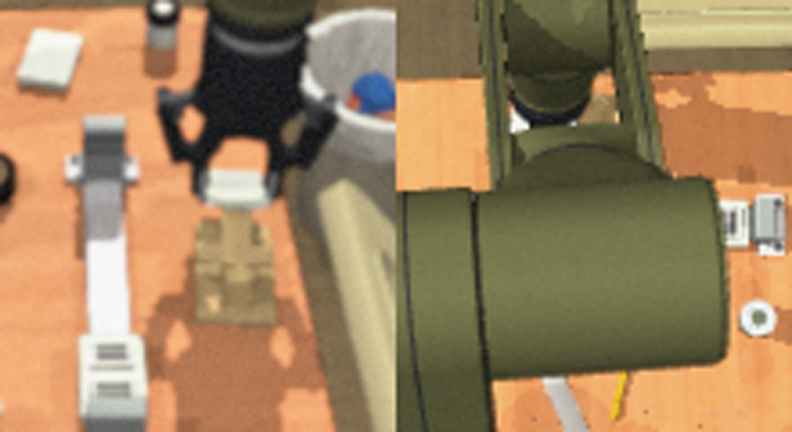

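Call:
send_rows(increments=[{"dp": [0,-0.03,-0.06],"yaw": 0},{"dp": [0,0,-0.06],"yaw": 0},{"dp": [0,0,0],"yaw": 0}])

```text
time: 16.38
position: [0.5519, 0.0701, 0.0303]
orientation: [0.0, 0.741, 0.672, 0.004]
force: [-3.9, 13.9, 26.7]
opening: 0.044
gripper_force: 89.7
```

Call:
send_rows(increments=[{"dp": [0,0,0.7],"yaw": 0},{"dp": [0,0,0.8],"yaw": 0},{"dp": [-0.07,-0.65,0],"yaw": 0},{"dp": [-0.05,-0.65,0],"yaw": 0},{"dp": [0,0,0],"yaw": 0},{"dp": [0,0,0],"yaw": 0}])

```text
time: 17.12
position: [0.5428, -0.0112, 0.1163]
orientation: [-0.0, 0.74, 0.672, 0.0]
force: [0.3, -0.6, -1.0]
opening: 0.0439
gripper_force: 85.9
```

Call:
send_rows(increments=[{"dp": [0.02,0.05,-0.5],"yaw": 0},{"dp": [0,0,-0.45],"yaw": 0},{"dp": [0,0,0],"yaw": 0},{"dp": [0,0,0],"yaw": 0}])

```text
time: 17.62
position: [0.5446, -0.0077, 0.0598]
orientation: [0.0, 0.74, 0.673, 0.0]
force: [0.1, 1.0, -0.4]
opening: 0.044
gripper_force: 85.9
```

Run:
```python
from h import *
p=sensors.sense();print(p['position'])
d=get_image('side');a=d['img'][150:270,240:350,::-1];print(proj(d,[.546,.015,.014])-[240,150],proj(d,p['position'])-[240,150])
cv2.imwrite('pics/c6.png',cv2.resize(a,None,fx=5,fy=5,interpolation=cv2.INTER_CUBIC))
```

```text
[ 0.54456947 -0.00772822  0.05976374]
[63.9830389  73.10687437] [66.31539427 67.96997612]
```

View pics/c6.png

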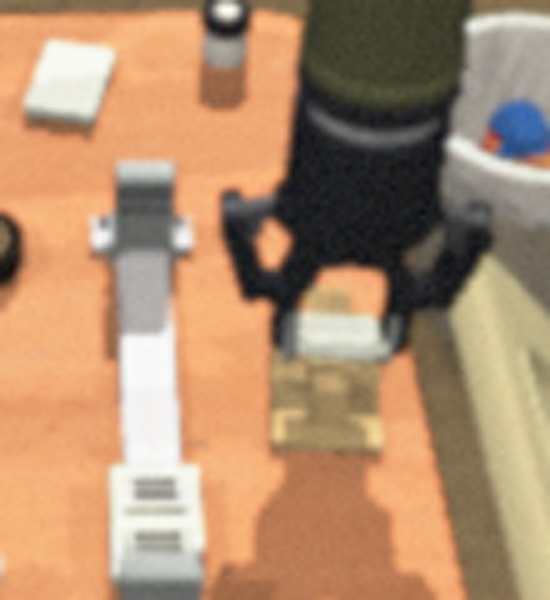

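Call:
send_rows(increments=[{"dp": [0,0,-0.1],"yaw": 0},{"dp": [0,0,-0.07],"yaw": 0},{"dp": [0,0,0],"yaw": 0}])

```text
time: 18.05
position: [0.5437, -0.0085, 0.0489]
orientation: [-0.0, 0.74, 0.673, -0.0]
force: [-0.0, -0.8, -0.5]
opening: 0.0444
gripper_force: 85.9
```

Call:
send_rows(increments=[{"dp": [0,0,-0.05],"yaw": 0},{"dp": [0,0,0],"yaw": 0},{"dp": [0,0,0],"yaw": 0}])

```text
time: 18.42
position: [0.544, -0.0084, 0.0461]
orientation: [-0.0, 0.74, 0.673, -0.0]
force: [0.5, -0.4, -0.5]
opening: 0.0444
gripper_force: 85.9
```

Call:
send_rows(increments=[{"dp": [0,0,-0.05],"yaw": 0},{"dp": [0,0,0],"yaw": 0}])

```text
time: 18.68
position: [0.5438, -0.0084, 0.0429]
orientation: [-0.0, 0.74, 0.673, -0.0]
force: [0.1, 0.4, -1.1]
opening: 0.044
gripper_force: 85.9
```

Call:
send_rows(increments=[{"dp": [0,0,-0.05],"yaw": 0},{"dp": [0,0,0],"yaw": 0}])

```text
time: 18.92
position: [0.5443, -0.0088, 0.0415]
orientation: [0.001, 0.74, 0.673, 0.0]
force: [-3.0, -1.1, 11.7]
opening: 0.0441
gripper_force: 87.3
```

Call:
send_rows(increments=[{"dp": [0,0,0.03],"yaw": 0},{"dp": [0,0,0],"yaw": 0},{"dp": [0,0,0],"yaw": 0},{"dp": [0,0,0],"yaw": 0}], hand=62)

```text
time: 19.42
position: [0.5439, -0.0084, 0.0416]
orientation: [-0.0, 0.74, 0.673, -0.0]
force: [0.4, 0.9, -0.7]
opening: 0.0621
gripper_force: 0.0
```

Call:
send_rows(increments=[{"dp": [0,0,0.6],"yaw": 0},{"dp": [0,0,0.7],"yaw": 0},{"dp": [-0.1,-1,0],"yaw": 0},{"dp": [-0.03,-0.3,0],"yaw": 0},{"dp": [0,0,0],"yaw": 0},{"dp": [0,0,0],"yaw": 0}], hand=62)

```text
time: 20.18
position: [0.5357, -0.0856, 0.1193]
orientation: [-0.001, 0.74, 0.672, -0.0]
force: [-0.3, 0.5, -0.6]
opening: 0.0619
gripper_force: 0.0
```

Run:
```python
from h import *
d=get_image('side');a=d['img'][150:270,240:350,::-1]
t=get_image('top');b=t['img'][115:235,220:330,::-1]
cv2.imwrite('pics/c7.png',cv2.resize(np.hstack([a,b]),None,fx=3.6,fy=3.6,interpolation=cv2.INTER_CUBIC))
```

```text
(no output)
```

View pics/c7.png

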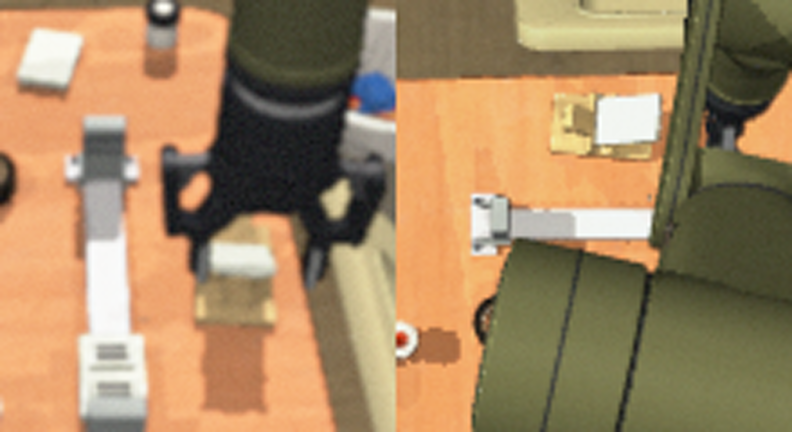

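Call:
send_rows(increments=[{"dp": [0,0,-0.5],"yaw": 0},{"dp": [0,0,-0.5],"yaw": 0},{"dp": [0,0,0],"yaw": 0},{"dp": [0,0,0],"yaw": 0},{"dp": [0.02,0.2,0],"yaw": 0},{"dp": [0.02,0.2,0],"yaw": 0},{"dp": [0.02,0.2,0],"yaw": 0},{"dp": [0,0,0],"yaw": 0}], hand=0)

```text
time: 21.28
position: [0.5399, -0.0492, 0.0602]
orientation: [0.0, 0.739, 0.673, 0.0]
force: [-0.4, -0.8, 0.4]
opening: -0.0001
gripper_force: 0.0
```

Call:
send_rows(increments=[{"dp": [0.01,0.1,0],"yaw": 0},{"dp": [0.01,0.1,0],"yaw": 0},{"dp": [0.01,0.1,0],"yaw": 0},{"dp": [0.01,0.1,0],"yaw": 0},{"dp": [0.01,0.1,0],"yaw": 0},{"dp": [0.01,0.1,0],"yaw": 0}])

```text
time: 22.02
position: [0.5432, -0.0138, 0.0597]
orientation: [-0.0, 0.74, 0.673, -0.0]
force: [-0.6, -1.0, 0.1]
opening: -0.0001
gripper_force: 0.1
```

Call:
send_rows(increments=[{"dp": [0.01,0.1,0],"yaw": 0},{"dp": [0.01,0.1,0],"yaw": 0},{"dp": [0.01,0.1,0],"yaw": 0},{"dp": [0.01,0.1,0],"yaw": 0},{"dp": [0,0.05,0],"yaw": 0},{"dp": [0,0,0],"yaw": 0},{"dp": [0,0,0],"yaw": 0}])

```text
time: 22.9
position: [0.5458, 0.0125, 0.0599]
orientation: [0.0, 0.74, 0.673, -0.0]
force: [0.3, -0.0, 0.8]
opening: 0.0001
gripper_force: 0.0
```

Run:
```python
from h import *
d=get_image('side');a=d['img'][150:270,240:350,::-1]
t=get_image('top');b=t['img'][115:235,220:330,::-1]
cv2.imwrite('pics/c8.png',cv2.resize(np.hstack([a,b]),None,fx=3.6,fy=3.6,interpolation=cv2.INTER_CUBIC))
```

```text
(no output)
```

View pics/c8.png

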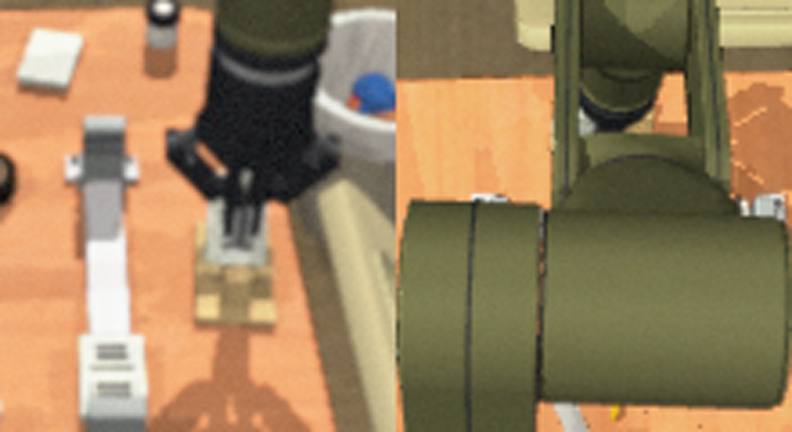

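Call:
send_rows(increments=[{"dp": [0,-0.1,0],"yaw": 0},{"dp": [0,0,0.6],"yaw": 0},{"dp": [0,0,0.7],"yaw": 0},{"dp": [0.04,0.52,0],"yaw": 0},{"dp": [0,0,0],"yaw": 0},{"dp": [0,0,0],"yaw": 0}], hand=66)

```text
time: 23.75
position: [0.5477, 0.0373, 0.1375]
orientation: [-0.0, 0.74, 0.673, -0.001]
force: [0.1, -0.6, 0.8]
opening: 0.0662
gripper_force: 0.0
```

Run:
```python
from h import *
d=get_image('side')
print(proj(d,[.546,.015,.014]))
for P in([.5485,.064,.0635],):print('pred top edge',proj(d,P))
im=d['img'];print(im[195:228,306,:].mean(1).astype(int))
for o in whites(d,.03,lo=110):
    print(*o)
```

```text
[303.9830389  223.10687437]
pred top edge [304.39637863 197.88535861]
[172 179 190 201 204 191 143 103 121 120 106 126 170 178 180 188 192 187
 159 123 118 155 139 115 148 185 197 194 171 163 156 161 156]
[271.6 276.7] 445 -165 25 57 178.2
[232.6 263.7] 351 -125 32 38 90.0
[204.5 217.1] 274 31 21 98 23.6
[305.4 210.8] 552 49 44 98 81.6
[187.5 186. ] 215 159 14 94 56.4
[230.  171.7] 339 219 31 39 90.4
[253.5 165.9] 414 248 45 73 75.7
[8.2 3.3] -1089 1861 125 179 91.5
```

Call:
send_rows(increments=[{"dp": [0,0,-0.6],"yaw": 0},{"dp": [0,0,-0.6],"yaw": 0},{"dp": [0,0,-0.3],"yaw": 0},{"dp": [0,0,-0.09],"yaw": 0},{"dp": [0,0,0],"yaw": 0},{"dp": [0,0,0],"yaw": 0}])

```text
time: 24.55
position: [0.549, 0.0376, 0.0433]
orientation: [0.001, 0.74, 0.673, 0.001]
force: [-0.4, -0.1, 0.5]
opening: 0.0659
gripper_force: 0.0
```

Call:
send_rows(increments=[{"dp": [0,0,0],"yaw": 0},{"dp": [0,0,0],"yaw": 0},{"dp": [0,0,0],"yaw": 0},{"dp": [0,0,0],"yaw": 0},{"dp": [0,0,0],"yaw": 0}], hand=30)

```text
time: 25.18
position: [0.5489, 0.0378, 0.0437]
orientation: [0.001, 0.74, 0.673, 0.001]
force: [-1.0, -0.8, 5.8]
opening: 0.0443
gripper_force: 60.6
```

Call:
send_rows(increments=[{"dp": [0,0,0.7],"yaw": 0},{"dp": [0,0,0.7],"yaw": 0},{"dp": [-0.56,-0.33,0],"yaw": 0.35},{"dp": [-0.56,-0.33,0],"yaw": 0.3},{"dp": [-0.56,-0.33,0],"yaw": 0},{"dp": [0,0,0],"yaw": 0},{"dp": [0,0,-0.7],"yaw": 0},{"dp": [0,0,-0.5],"yaw": 0},{"dp": [0,0,0],"yaw": 0},{"dp": [0,0,0],"yaw": 0}])

```text
time: 26.42
position: [0.4487, -0.0215, 0.0552]
orientation: [0.001, 0.717, 0.698, 0.001]
force: [0.1, 0.5, 0.9]
opening: 0.0442
gripper_force: 61.6
```

Call:
send_rows(increments=[{"dp": [0,0,-0.15],"yaw": 0},{"dp": [0,0,-0.1],"yaw": 0},{"dp": [0,0,0],"yaw": 0}])

```text
time: 26.8
position: [0.4471, -0.0216, 0.0393]
orientation: [-0.0, 0.717, 0.697, -0.0]
force: [0.1, -0.5, -0.4]
opening: 0.0442
gripper_force: 61.6
```

Call:
send_rows(increments=[{"dp": [0,0.06,-0.06],"yaw": 0},{"dp": [0,0.06,-0.06],"yaw": 0},{"dp": [0,0,0],"yaw": 0}])

```text
time: 27.18
position: [0.4477, -0.0146, 0.0331]
orientation: [0.001, 0.716, 0.698, 0.0]
force: [-2.7, -1.4, 9.8]
opening: 0.0441
gripper_force: 65.7
```

Call:
send_rows(increments=[{"dp": [0,0.03,-0.05],"yaw": 0},{"dp": [0,0.03,-0.05],"yaw": 0},{"dp": [0,0,0],"yaw": 0}])

```text
time: 27.55
position: [0.4479, -0.0103, 0.0276]
orientation: [0.001, 0.717, 0.697, 0.001]
force: [-1.3, 3.0, 15.8]
opening: 0.0443
gripper_force: 69.0
```

Call:
send_rows(increments=[{"dp": [0,0.03,-0.06],"yaw": 0},{"dp": [0,0.02,-0.06],"yaw": 0},{"dp": [0,0,0],"yaw": 0}])

```text
time: 27.92
position: [0.4481, -0.0066, 0.0205]
orientation: [0.0, 0.717, 0.697, 0.001]
force: [-1.9, 6.3, 16.6]
opening: 0.0441
gripper_force: 71.3
```

Call:
send_rows(increments=[{"dp": [0,0.01,-0.05],"yaw": 0},{"dp": [0,0,-0.05],"yaw": 0},{"dp": [0,0,0],"yaw": 0}])

```text
time: 28.3
position: [0.4484, -0.0055, 0.0145]
orientation: [0.0, 0.717, 0.697, 0.002]
force: [-0.8, 9.5, 16.4]
opening: 0.0439
gripper_force: 72.7
```

Call:
send_rows(increments=[{"dp": [0,0,-0.04],"yaw": 0},{"dp": [0,0,0],"yaw": 0}])

```text
time: 28.55
position: [0.4487, -0.0057, 0.0121]
orientation: [0.001, 0.717, 0.697, 0.002]
force: [0.1, 9.6, 13.8]
opening: 0.0445
gripper_force: 73.3
```

Run:
```python
from h import *
d=get_image('side');a=d['img'][180:280,235:315,::-1]
cv2.imwrite('pics/c9.png',cv2.resize(a,None,fx=5.5,fy=5.5,interpolation=cv2.INTER_CUBIC))
```

```text
(no output)
```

View pics/c9.png

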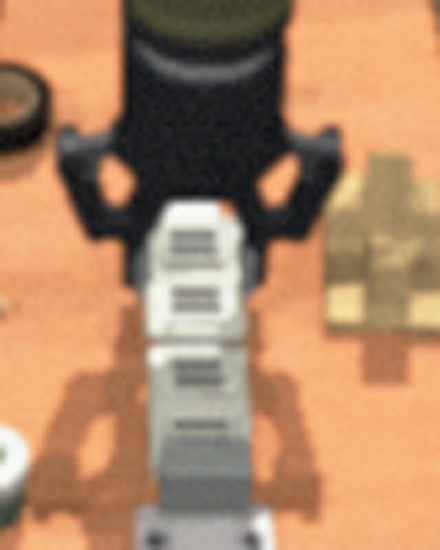

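Call:
send_rows(increments=[{"dp": [0,0,-0.03],"yaw": 0},{"dp": [0,0,0],"yaw": 0}])

```text
time: 28.85
position: [0.4489, -0.0056, 0.0104]
orientation: [0.001, 0.717, 0.697, 0.002]
force: [-0.2, 9.4, 15.6]
opening: 0.0444
gripper_force: 73.9
```

Call:
send_rows(increments=[{"dp": [0,0,0],"yaw": 0},{"dp": [0,0,0],"yaw": 0},{"dp": [0,0,0],"yaw": 0},{"dp": [0,0,0.5],"yaw": 0},{"dp": [0,0,1],"yaw": 0},{"dp": [0,0,0.6],"yaw": 0},{"dp": [-0.2,0.9,0],"yaw": -0.7},{"dp": [-0.2,0.9,0],"yaw": -0.7},{"dp": [-0.1,0.9,0],"yaw": -0.7},{"dp": [0,0.9,0],"yaw": 0},{"dp": [0,0,0],"yaw": 0},{"dp": [0,0,0],"yaw": 0}], hand=66)

```text
time: 30.35
position: [0.4168, 0.2084, 0.1344]
orientation: [0.0, 0.789, 0.615, -0.001]
force: [-0.3, -0.4, -0.3]
opening: 0.0659
gripper_force: 0.0
```

Run:
```python
from h import *
p=sensors.sense();print(p['position'])
for n in("top","side"):
    d=get_image(n)
    for o in whites(d,.010,lo=140,amax=900):
        if abs(o[3]-46)<15 : print(n,*o)
d=get_image('side')
for y in(-.127,-.057,.013,.083):print(y,proj(d,[.447,y,.021]))
print(d['img'][198:250,271,:].mean(1).astype(int))
```

```text
[0.41680062 0.20841136 0.13444778]
top [ 40.7 216. ] 329 846 40 71 118.5
top [282.8 176.4] 446 -5 57 305 88.7
top [291.9  18.7] 1035 -45 46 113 141.5
side [232.4 263.4] 350 -110 32 33 58.1
side [270.  234.6] 450 -5 48 227 88.4
side [496.3 195.3] 1147 116 54 56 37.8
side [253.5 165.8] 415 274 45 71 75.7
side [231.  143.6] 341 390 39 83 91.5
-0.127 [271.68246465 265.28674568]
-0.057 [269.92431444 242.85053319]
0.013 [268.34484345 222.69449266]
0.083 [266.91813034 204.48783524]
[ 90 100 132 152 157 160 158 156 160 160 160 162 159 157 159 161 161 158
 180 224 238 238 230 199 164 123 106  92  99 132 139 148 158 155 128 109
 123 114 115 156 160 162 158 144 143 160 180 151 140 151 137 147]
```

Run:
```python
from h import *
t=get_image('top');s=get_image('side')
C=lambda x,y:(180+x/3.9-.4,130+y/3.9-.4)
S=lambda x,y:(160+x/2.9-.4,140+y/2.9-.4)
# bottle: cap top in top view (z .14), base front in side view (z 0)
print('cap T',ray(t,C(36,293),.135)*1000,'base front S',ray(s,S(211,68),.0)*1000)
print('pot T',ray(t,C(159,309),.038)*1000,'pot S',ray(s,S(204,88),.038)*1000)
im=t['img'].astype(int)
m=((im[:,:,0]>130)&(im[:,:,1]<70)&(im[:,:,2]<80)).astype(np.uint8)
n,l,st,c=cv2.connectedComponentsWithStats(m[190:230,175:235]);print(st[1:],c[1:]+[175,190])
```

```text
cap T [343.8074996  314.40624009 135.        ] base front S [344.35600392 300.71208694   0.        ]
pot T [335.86392264 219.65782566  38.        ] pot S [339.34233936 219.52320226  38.        ]
[[12 13  1  1  1]
 [11 15  4  4 10]
 [44 18  3  3  8]] [[187.    203.   ]
 [187.2   206.8  ]
 [220.125 209.125]]
```

Call:
send_rows(increments=[{"dp": [-0.05,0.55,0],"yaw": 0},{"dp": [-0.03,0.52,0],"yaw": 0},{"dp": [0,0,-0.8],"yaw": 0},{"dp": [0,0,-0.7],"yaw": 0},{"dp": [0,0,-0.4],"yaw": 0},{"dp": [0,0,-0.2],"yaw": 0},{"dp": [0,0,0],"yaw": 0},{"dp": [0,0,0],"yaw": 0}])

```text
time: 31.6
position: [0.4135, 0.2731, 0.0098]
orientation: [0.0, 0.789, 0.614, 0.001]
force: [0.5, -0.1, -0.1]
opening: 0.0655
gripper_force: 0.0
```

Call:
send_rows(increments=[{"dp": [0,0,0],"yaw": 0},{"dp": [0,0,0],"yaw": 0},{"dp": [0,0,0],"yaw": 0},{"dp": [0,0,0],"yaw": 0},{"dp": [0,0,0],"yaw": 0}], hand=30)

```text
time: 32.22
position: [0.4134, 0.2734, 0.0104]
orientation: [0.0, 0.789, 0.615, 0.001]
force: [-0.6, -0.9, 7.0]
opening: 0.0437
gripper_force: 60.6
```

Call:
send_rows(increments=[{"dp": [0,0,0.95],"yaw": 0},{"dp": [0,0,0.9],"yaw": 0},{"dp": [0.57,-0.85,0],"yaw": 0.75},{"dp": [0.57,-0.85,0],"yaw": 0.72},{"dp": [0.57,-0.85,0],"yaw": 0},{"dp": [0.57,-0.85,0],"yaw": 0},{"dp": [0,0,0],"yaw": 0},{"dp": [0,0,-0.5],"yaw": 0},{"dp": [0,0,-0.4],"yaw": 0},{"dp": [0,0,0],"yaw": 0},{"dp": [0,0,0],"yaw": 0}])

```text
time: 33.6
position: [0.5495, 0.0697, 0.0667]
orientation: [0.0, 0.739, 0.674, 0.0]
force: [0.6, 0.1, -0.7]
opening: 0.0436
gripper_force: 61.9
```

Same pre-tilt as before (down to about z 30).

Call:
send_rows(increments=[{"dp": [0.02,0,-0.15],"yaw": 0},{"dp": [0,0,-0.1],"yaw": 0},{"dp": [0,0,0],"yaw": 0}])

```text
time: 33.98
position: [0.5522, 0.0701, 0.0528]
orientation: [0.001, 0.739, 0.673, 0.002]
force: [-1.6, 4.3, 10.6]
opening: 0.044
gripper_force: 65.6
```

Call:
send_rows(increments=[{"dp": [0,0,-0.08],"yaw": 0},{"dp": [0,0,-0.08],"yaw": 0},{"dp": [0,0,0],"yaw": 0}])

```text
time: 34.35
position: [0.5525, 0.0717, 0.0448]
orientation: [0.0, 0.74, 0.673, 0.003]
force: [-4.0, 10.6, 23.0]
opening: 0.0438
gripper_force: 73.9
```

Call:
send_rows(increments=[{"dp": [0,-0.01,-0.06],"yaw": 0},{"dp": [0,-0.02,-0.06],"yaw": 0},{"dp": [0,0,0],"yaw": 0}])

```text
time: 34.72
position: [0.5525, 0.0714, 0.038]
orientation: [-0.0, 0.74, 0.673, 0.004]
force: [-4.9, 15.9, 26.1]
opening: 0.0442
gripper_force: 81.9
```

Call:
send_rows(increments=[{"dp": [0,0,-0.06],"yaw": 0},{"dp": [0,0,-0.06],"yaw": 0},{"dp": [0,0,0],"yaw": 0}])

```text
time: 35.1
position: [0.5533, 0.071, 0.031]
orientation: [0.0, 0.74, 0.673, 0.004]
force: [-2.9, 14.0, 26.6]
opening: 0.0438
gripper_force: 91.9
```

Call:
send_rows(increments=[{"dp": [0,0,0.7],"yaw": 0},{"dp": [0,0,0.8],"yaw": 0},{"dp": [-0.07,-0.64,0],"yaw": 0},{"dp": [-0.06,-0.62,0],"yaw": 0},{"dp": [0,0,0],"yaw": 0},{"dp": [0,0,-0.5],"yaw": 0},{"dp": [0,0,-0.45],"yaw": 0},{"dp": [0,0,0],"yaw": 0},{"dp": [0,0,0],"yaw": 0}])

```text
time: 36.22
position: [0.5434, -0.0079, 0.0604]
orientation: [0.0, 0.739, 0.674, 0.0]
force: [-0.4, 0.5, -0.4]
opening: 0.0439
gripper_force: 88.2
```

Call:
send_rows(increments=[{"dp": [0,0,-0.12],"yaw": 0},{"dp": [0,0,-0.12],"yaw": 0},{"dp": [0,0,0],"yaw": 0}])

```text
time: 36.6
position: [0.5423, -0.0084, 0.0451]
orientation: [-0.0, 0.739, 0.673, -0.0]
force: [-0.2, -0.7, -0.7]
opening: 0.0441
gripper_force: 88.2
```

Call:
send_rows(increments=[{"dp": [0,0,-0.05],"yaw": 0},{"dp": [0,0,0],"yaw": 0}])

```text
time: 36.85
position: [0.5432, -0.0081, 0.0428]
orientation: [0.0, 0.739, 0.673, 0.001]
force: [0.3, 2.3, 0.9]
opening: 0.0444
gripper_force: 88.5
```

Contact beginning. Release, back off, then push over as before.

Call:
send_rows(increments=[{"dp": [0,0,-0.02],"yaw": 0},{"dp": [0,0,0],"yaw": 0},{"dp": [0,0,0],"yaw": 0},{"dp": [0,0,0],"yaw": 0}], hand=62)

```text
time: 37.35
position: [0.5428, -0.0085, 0.0412]
orientation: [-0.0, 0.739, 0.673, -0.0]
force: [-0.2, 0.1, -0.4]
opening: 0.0618
gripper_force: 0.0
```

Call:
send_rows(increments=[{"dp": [0,0,0.6],"yaw": 0},{"dp": [0,0,0.7],"yaw": 0},{"dp": [-0.1,-1,0],"yaw": 0},{"dp": [-0.03,-0.3,0],"yaw": 0},{"dp": [0,0,0],"yaw": 0},{"dp": [0,0,0],"yaw": 0}])

```text
time: 38.1
position: [0.5345, -0.0856, 0.1188]
orientation: [-0.001, 0.739, 0.673, -0.0]
force: [0.1, 0.1, -0.1]
opening: 0.0621
gripper_force: 0.0
```

Run:
```python
from h import *
print(sensors.sense()['position'])
t=get_image('top')
for o in whites(t,.04):print(*o)
for yy,z in((-.0347,.0635),(.0189,.0218)):print(proj(t,[.546+.094*(yy-.015),yy,z]))
```

```text
[ 0.53452967 -0.08562221  0.1187603 ]
[263.5 176.6] 443 60 56 174 88.7
[283.8 148.1] 544 -4 43 60 88.7
[292.8  16.3] 1030 -47 45 89 134.9
[292.8483286  147.07748583]
[276.73826019 148.45523426]
```

Call:
send_rows(increments=[{"dp": [0,0,-0.5],"yaw": 0},{"dp": [0,0,-0.5],"yaw": 0},{"dp": [0,0,0],"yaw": 0},{"dp": [0,0,0],"yaw": 0},{"dp": [0.02,0.2,0],"yaw": 0},{"dp": [0.02,0.2,0],"yaw": 0},{"dp": [0.02,0.2,0],"yaw": 0},{"dp": [0,0,0],"yaw": 0}], hand=0)

```text
time: 39.15
position: [0.5388, -0.0493, 0.0597]
orientation: [0.0, 0.739, 0.674, 0.0]
force: [-0.6, -0.6, 0.2]
opening: 0.0002
gripper_force: 0.0
```

Call:
send_rows(increments=[{"dp": [0.01,0.1,0],"yaw": 0},{"dp": [0.01,0.1,0],"yaw": 0},{"dp": [0.01,0.1,0],"yaw": 0},{"dp": [0.01,0.1,0],"yaw": 0},{"dp": [0.01,0.1,0],"yaw": 0},{"dp": [0.01,0.1,0],"yaw": 0},{"dp": [0.01,0.1,0],"yaw": 0},{"dp": [0.01,0.1,0],"yaw": 0},{"dp": [0.01,0.1,0],"yaw": 0},{"dp": [0.01,0.1,0],"yaw": 0},{"dp": [0,0.05,0],"yaw": 0},{"dp": [0,0,0],"yaw": 0}])

```text
time: 40.65
position: [0.5446, 0.0128, 0.0593]
orientation: [-0.0, 0.739, 0.674, -0.0]
force: [-0.1, 0.2, -1.2]
opening: -0.0001
gripper_force: 0.0
```

Call:
send_rows(increments=[{"dp": [0,0,0],"yaw": 0},{"dp": [0,-0.1,0],"yaw": 0},{"dp": [0,0,0.6],"yaw": 0},{"dp": [0,0,0.7],"yaw": 0},{"dp": [0.04,0.52,0],"yaw": 0},{"dp": [0,0,0],"yaw": 0},{"dp": [0,0,0],"yaw": 0}], hand=66)

```text
time: 41.52
position: [0.5465, 0.0372, 0.137]
orientation: [-0.0, 0.739, 0.674, -0.001]
force: [-0.5, -0.0, -0.1]
opening: 0.0658
gripper_force: 0.0
```

Run:
```python
from h import *
d=get_image('side')
im=d['img'];print(im[195:228,306,:].mean(1).astype(int))
for o in whites(d,.03,lo=110)[3:5]:
    print(*o)
crop(d,230,180,330,280,5,'c10.png')
```

```text
[176 179 190 203 206 190 147 105 112 116 107 122 171 182 179 189 193 189
 168 129 115 147 132 107 131 181 193 192 169 159 153 162 156]
[305.2 211. ] 551 49 46 99 81.6
[187.5 185.9] 215 159 15 94 56.2
```

View pics/c10.png

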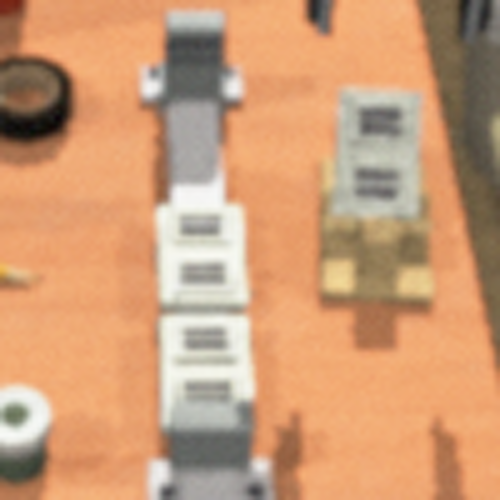

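Call:
send_rows(increments=[{"dp": [0.02,-0.04,-0.6],"yaw": 0},{"dp": [0,0,-0.6],"yaw": 0},{"dp": [0,0,-0.3],"yaw": 0},{"dp": [0,0,-0.09],"yaw": 0},{"dp": [0,0,0],"yaw": 0},{"dp": [0,0,0],"yaw": 0}])

```text
time: 42.32
position: [0.549, 0.0351, 0.0427]
orientation: [0.001, 0.739, 0.673, 0.001]
force: [0.7, -1.1, -0.3]
opening: 0.0662
gripper_force: 0.0
```

Call:
send_rows(increments=[{"dp": [0,0,0],"yaw": 0},{"dp": [0,0,0],"yaw": 0},{"dp": [0,0,0],"yaw": 0},{"dp": [0,0,0],"yaw": 0},{"dp": [0,0,0],"yaw": 0}], hand=30)

```text
time: 42.95
position: [0.5489, 0.0354, 0.0432]
orientation: [0.001, 0.739, 0.673, 0.001]
force: [-0.5, -0.5, 6.3]
opening: 0.0436
gripper_force: 60.6
```

Call:
send_rows(increments=[{"dp": [0,0,0.7],"yaw": 0},{"dp": [0,0,0.7],"yaw": 0},{"dp": [-0.54,0.1,0],"yaw": 0.35},{"dp": [-0.54,0.1,0],"yaw": 0.3},{"dp": [-0.54,0.1,0],"yaw": 0},{"dp": [0,0,0],"yaw": 0},{"dp": [0,0,0],"yaw": 0},{"dp": [0,0,0],"yaw": 0}])

```text
time: 43.95
position: [0.4526, 0.0533, 0.1262]
orientation: [0.001, 0.716, 0.698, 0.001]
force: [-0.5, -0.0, 0.3]
opening: 0.0438
gripper_force: 61.6
```

Call:
send_rows(increments=[{"dp": [-0.05,0,-0.6],"yaw": 0},{"dp": [0,0,-0.5],"yaw": 0},{"dp": [0,0,-0.2],"yaw": 0},{"dp": [0,0,-0.1],"yaw": 0},{"dp": [0,0,0],"yaw": 0},{"dp": [0,0,0],"yaw": 0}])

```text
time: 44.7
position: [0.4489, 0.0534, 0.0426]
orientation: [0.001, 0.716, 0.698, 0.001]
force: [-0.1, 0.9, -0.4]
opening: 0.0442
gripper_force: 61.6
```

Call:
send_rows(increments=[{"dp": [0,0.06,-0.06],"yaw": 0},{"dp": [0,0.06,-0.06],"yaw": 0},{"dp": [0,0,0],"yaw": 0}])

```text
time: 45.08
position: [0.4489, 0.0604, 0.0357]
orientation: [0.001, 0.715, 0.699, 0.0]
force: [-0.6, -4.0, 10.9]
opening: 0.0445
gripper_force: 63.7
```

Call:
send_rows(increments=[{"dp": [0,0.04,-0.05],"yaw": 0},{"dp": [0,0.03,-0.05],"yaw": 0},{"dp": [0,0,0],"yaw": 0}])

```text
time: 45.45
position: [0.449, 0.0654, 0.0305]
orientation: [0.001, 0.716, 0.698, 0.001]
force: [-2.9, 1.4, 18.7]
opening: 0.0439
gripper_force: 69.4
```

Call:
send_rows(increments=[{"dp": [0,0.03,-0.07],"yaw": 0},{"dp": [0,0.02,-0.06],"yaw": 0},{"dp": [0,0,0],"yaw": 0}])

```text
time: 45.82
position: [0.4491, 0.0697, 0.0228]
orientation: [0.0, 0.716, 0.698, 0.002]
force: [-2.9, 8.6, 20.4]
opening: 0.0439
gripper_force: 74.2
```

Call:
send_rows(increments=[{"dp": [0,0.01,-0.06],"yaw": 0},{"dp": [0,0,-0.06],"yaw": 0},{"dp": [0,0,0],"yaw": 0}])

```text
time: 46.2
position: [0.45, 0.0707, 0.0158]
orientation: [0.001, 0.716, 0.698, 0.003]
force: [-1.6, 10.5, 21.1]
opening: 0.0439
gripper_force: 76.9
```

Call:
send_rows(increments=[{"dp": [0,0,-0.05],"yaw": 0},{"dp": [0,0,0],"yaw": 0}])

```text
time: 46.45
position: [0.4506, 0.0704, 0.0127]
orientation: [0.001, 0.716, 0.698, 0.003]
force: [-0.7, 8.5, 17.4]
opening: 0.0439
gripper_force: 77.8
```

Call:
send_rows(increments=[{"dp": [0,0,-0.02],"yaw": 0},{"dp": [0,0,0],"yaw": 0},{"dp": [0,0,0],"yaw": 0},{"dp": [0,0,0],"yaw": 0},{"dp": [0,0,0.3],"yaw": 0},{"dp": [0,0,0.9],"yaw": 0},{"dp": [0,0,1],"yaw": 0},{"dp": [0,1,0],"yaw": 0},{"dp": [0,0.7,0],"yaw": 0},{"dp": [0,0,0],"yaw": 0},{"dp": [0,0,0],"yaw": 0}], hand=66)

```text
time: 47.82
position: [0.4474, 0.17, 0.1411]
orientation: [-0.0, 0.716, 0.698, -0.001]
force: [-0.4, -0.5, 0.3]
opening: 0.066
gripper_force: 0.0
```

Run:
```python
from h import *
d=get_image('side');a=d['img'][170:270,230:310,::-1]
t=get_image('top');b=t['img'][130:230,240:340,::-1]
cv2.imwrite('pics/c11.png',cv2.resize(np.hstack([a,b]),None,fx=4.4,fy=4.4,interpolation=cv2.INTER_CUBIC))
```

```text
(no output)
```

View pics/c11.png

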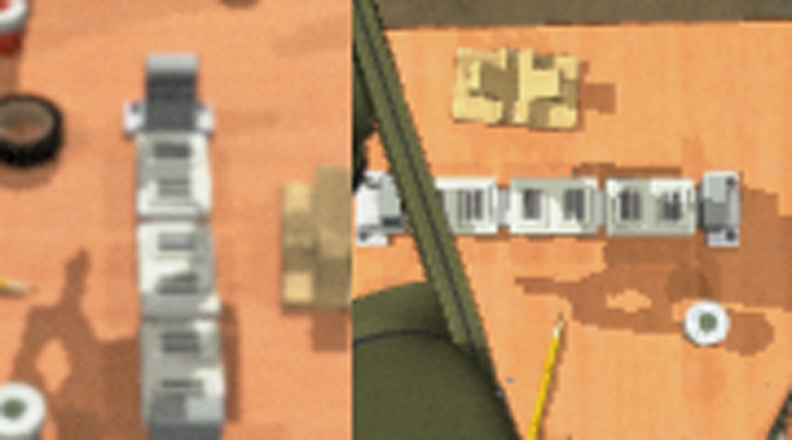

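Call:
send_rows(increments=[{"dp": [0.04,0,-0.7],"yaw": 0},{"dp": [0,0,-0.6],"yaw": 0},{"dp": [0,0,-0.1],"yaw": 0},{"dp": [0,0,0],"yaw": 0},{"dp": [0,-0.2,0],"yaw": 0},{"dp": [0,-0.2,0],"yaw": 0},{"dp": [0,-0.15,0],"yaw": 0},{"dp": [0,-0.1,0],"yaw": 0},{"dp": [0,-0.1,0],"yaw": 0},{"dp": [0,-0.1,0],"yaw": 0},{"dp": [0,0,0],"yaw": 0}], hand=0)

```text
time: 49.3
position: [0.4504, 0.1187, 0.0574]
orientation: [0.0, 0.716, 0.698, -0.0]
force: [0.0, -0.3, -0.8]
opening: 0.0002
gripper_force: 0.0
```

Call:
send_rows(increments=[{"dp": [0,-0.08,0],"yaw": 0},{"dp": [0,-0.05,0],"yaw": 0},{"dp": [0,0,0],"yaw": 0}])

```text
time: 49.68
position: [0.4502, 0.1113, 0.0574]
orientation: [-0.0, 0.716, 0.698, -0.0]
force: [-0.7, 1.7, -0.7]
opening: -0.0004
gripper_force: 0.8
```

Call:
send_rows(increments=[{"dp": [0,-0.05,0],"yaw": 0},{"dp": [0,-0.05,0],"yaw": 0},{"dp": [0,0,0],"yaw": 0}])

```text
time: 50.05
position: [0.4503, 0.1104, 0.0575]
orientation: [-0.003, 0.718, 0.696, 0.003]
force: [-2.8, 25.1, -0.9]
opening: -0.0005
gripper_force: 12.3
```

Call:
send_rows(increments=[{"dp": [0,-0.05,0],"yaw": 0},{"dp": [0,-0.05,0],"yaw": 0},{"dp": [0,0,0],"yaw": 0}])

```text
time: 50.42
position: [0.4503, 0.1098, 0.0577]
orientation: [-0.006, 0.719, 0.695, 0.006]
force: [-2.8, 48.5, -1.7]
opening: -0.0003
gripper_force: 24.5
```

Call:
send_rows(increments=[{"dp": [0,0.2,0],"yaw": 0},{"dp": [0,0.5,0],"yaw": 0},{"dp": [0,0,0.8],"yaw": 0},{"dp": [0,0,0.9],"yaw": 0},{"dp": [0,0.9,0],"yaw": 0},{"dp": [0,0,0],"yaw": 0},{"dp": [0,0,0],"yaw": 0}])

```text
time: 51.3
position: [0.4497, 0.1949, 0.159]
orientation: [0.0, 0.715, 0.699, -0.001]
force: [-0.6, 0.6, -0.2]
opening: 0.0004
gripper_force: 0.0
```

Run:
```python
from h import *
d=get_image('side');a=d['img'][170:270,230:310,::-1]
t=get_image('top');b=t['img'][130:230,240:340,::-1]
cv2.imwrite('pics/c12.png',cv2.resize(np.hstack([a,b]),None,fx=4.4,fy=4.4,interpolation=cv2.INTER_CUBIC))
```

```text
(no output)
```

View pics/c12.png

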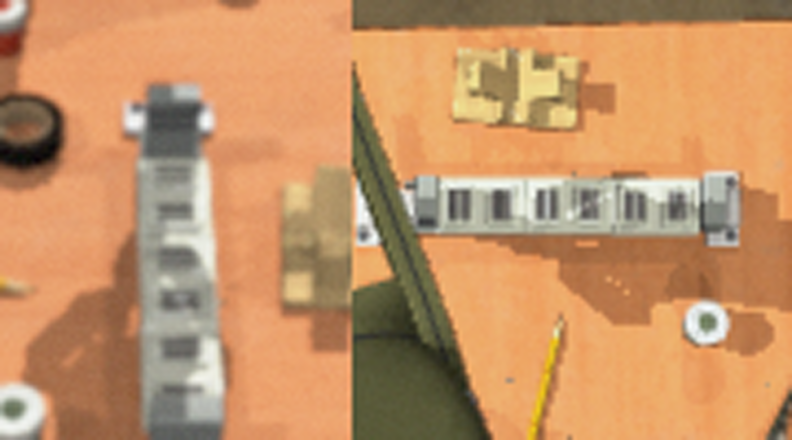

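The picture shows all three panels frames up and edge to edge between the jaws, aligned with the bed (top crop, columns 440–700). The jaw is shut against the row.

```bash
python3 -c "
from cell import job_done;print(job_done())"
```

```text
the job is handed in; nothing more can be done
None
```

The job is handed in: all three panels lie frames up and edge to edge in the row caliper, two of them turned over at the vee. The jaw was pushed shut on the row with about 48 N and left shut, at about 51 s of the 210 s allowed.

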